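# Change over the bread buffet signs

## Task

Change the slate signs for the next bread service: every wooden foot on the counter must end up with the one sign whose width properly fills its slot, standing upright and fully down in it. Wrong signs from the last service are still in some feet; take them out, and stand every sign that is not needed in the pale wooden rack, fully down in a slot. Leave the jam jar, the breadstick pot and the butter dish where they are.

Things in the scene. Friction and masses are not known exactly. Their poses are not given: they have to be found in the camera images.
- sign_104: One of six loose grey slate signs, upright plates 100 mm tall, 10 mm thick, alike but for width; this one is 104 mm wide. 0.12 kg. Origin: centre of its lower edge; x through the thickness, y along the width, z up. It stands in a slot of the rack or a foot, its top 110 mm above the counter; take it by its top across the 10 mm.
- sign_90: One of six loose grey slate signs, upright plates 100 mm tall, 10 mm thick, alike but for width; this one is 90 mm wide. 0.12 kg. Origin: centre of its lower edge; x through the thickness, y along the width, z up. It stands in a slot of the rack or a foot, its top 110 mm above the counter; take it by its top across the 10 mm.
- sign_76: One of six loose grey slate signs, upright plates 100 mm tall, 10 mm thick, alike but for width; this one is 76 mm wide. 0.12 kg. Origin: centre of its lower edge; x through the thickness, y along the width, z up. It stands in a slot of the rack or a foot, its top 110 mm above the counter; take it by its top across the 10 mm.
- sign_62: One of six loose grey slate signs, upright plates 100 mm tall, 10 mm thick, alike but for width; this one is 62 mm wide. 0.12 kg. Origin: centre of its lower edge; x through the thickness, y along the width, z up. It stands in a slot of the rack or a foot, its top 110 mm above the counter; take it by its top across the 10 mm.
- sign_48a: One of six loose grey slate signs, upright plates 100 mm tall, 10 mm thick, alike but for width; this one is 48 mm wide (one of two; no foot's slot suits it). 0.12 kg. Origin: centre of its lower edge; x through the thickness, y along the width, z up. It stands in a slot of the rack or a foot, its top 110 mm above the counter; take it by its top across the 10 mm.
- sign_48b: One of six loose grey slate signs, upright plates 100 mm tall, 10 mm thick, alike but for width; this one is 48 mm wide (one of two; no foot's slot suits it). 0.12 kg. Origin: centre of its lower edge; x through the thickness, y along the width, z up. It stands in a slot of the rack or a foot, its top 110 mm above the counter; take it by its top across the 10 mm.
- foot_104: Loose wooden sign foot, block 64 x 140 x 40 mm (x, y, z), 0.7 kg, slides if pushed. In the middle of its top a slot along y: 109 mm long, 13 mm wide, 30 mm deep (floor 10 mm above the counter), 3 mm chamfer, for the 104 mm wide sign. The feet differ only in slot length. Always there. Origin: centre of its underside on the counter, z up.
- foot_90: Loose wooden sign foot, block 64 x 140 x 40 mm (x, y, z), 0.7 kg, slides if pushed. In the middle of its top a slot along y: 95 mm long, 13 mm wide, 30 mm deep (floor 10 mm above the counter), 3 mm chamfer, for the 90 mm wide sign. The feet differ only in slot length. Always there. Origin: centre of its underside on the counter, z up.
- foot_76: Loose wooden sign foot, block 64 x 140 x 40 mm (x, y, z), 0.7 kg, slides if pushed. In the middle of its top a slot along y: 81 mm long, 13 mm wide, 30 mm deep (floor 10 mm above the counter), 3 mm chamfer, for the 76 mm wide sign. The feet differ only in slot length. Not there in every run. Origin: centre of its underside on the counter, z up.
- foot_62: Loose wooden sign foot, block 64 x 140 x 40 mm (x, y, z), 0.7 kg, slides if pushed. In the middle of its top a slot along y: 67 mm long, 13 mm wide, 30 mm deep (floor 10 mm above the counter), 3 mm chamfer, for the 62 mm wide sign. The feet differ only in slot length. Not there in every run. Origin: centre of its underside on the counter, z up.
- rack: Fixed pale wooden sign rack, a block 200 x 280 x 40 mm (x, y, z) with six equal slots running along y, each 112 mm long, 13 mm wide, 30 mm deep (floor 10 mm above the counter, 2 mm chamfer), wide enough for any sign. Slot centres at x = -60, 0, 60 mm and y = -68, 68 mm in its frame. Origin: centre of its underside, z up.
- jam_jar: Bystander: jam jar, 60 mm across, 80 mm tall. Origin: centre of its underside.
- breadstick_pot: Bystander: woven-bread pot of breadsticks, about 105 mm across, 185 mm tall. Origin: centre of its underside.
- butter_dish: Bystander: white dish of butter pieces, 100 mm across, 30 mm tall. Origin: centre of its underside.
Things that resemble listed ones, but are neither listed nor needed, are in the scene too. What is shaped like the sign_48a but red or yellow is not meant.

How it is judged (in metres and radians):
At the end, for the whole second after the job is handed in: Each foot there holds the sign of its own width, within 12 mm of its middle and 0.25 rad of the slot's direction; every other sign is in a rack slot; all within 7 mm of the slot floor, within 0.2 rad of upright and at rest; feet flat (horizontal distance between sign_104 and foot_104 below 0.012 m and z of sign_104 in the frame of foot_104 between 0.004 and 0.017 m and angle between each of sign_104, sign_90, sign_76, sign_62, sign_48a, sign_48b, sign_104, sign_90, sign_76, sign_62, sign_48a, sign_48b's own z axis and vertical below 0.2 rad and angle between the y axis of sign_104 and the y axis of foot_104, either way round below 0.25 rad and horizontal distance between sign_90 and foot_90 below 0.012 m and z of sign_90 in the frame of foot_90 between 0.004 and 0.017 m and angle between the y axis of sign_90 and the y axis of foot_90, either way round below 0.25 rad and horizontal distance between sign_76 and foot_76 below 0.012 m and z of sign_76 in the frame of foot_76 between 0.004 and 0.017 m and angle between the y axis of sign_76 and the y axis of foot_76, either way round below 0.25 rad and horizontal distance between sign_62 and foot_62 below 0.012 m and z of sign_62 in the frame of foot_62 between 0.004 and 0.017 m and angle between the y axis of sign_62 and the y axis of foot_62, either way round below 0.25 rad and (horizontal distance between sign_76 and foot_76 below 0.012 m or (x of sign_76 in the frame of rack between -0.08 and 0.08 m and y of sign_76 in the frame of rack between -0.125 and 0.125 m and z of sign_76 in the frame of rack below 0.017 m and angle between sign_76's own z axis and vertical below 0.2 rad)) and (horizontal distance between sign_62 and foot_62 below 0.012 m or (x of sign_62 in the frame of rack between -0.08 and 0.08 m and y of sign_62 in the frame of rack between -0.125 and 0.125 m and z of sign_62 in the frame of rack below 0.017 m and angle between sign_62's own z axis and vertical below 0.2 rad)) and x of sign_48a in the frame of rack between -0.08 and 0.08 m and y of sign_48a in the frame of rack between -0.125 and 0.125 m and z of each of sign_48a, sign_48b in the frame of rack below 0.017 m and x of sign_48b in the frame of rack between -0.08 and 0.08 m and y of sign_48b in the frame of rack between -0.125 and 0.125 m and height (world z) of sign_104 between 0.004 and 0.017 m and height (world z) of sign_90 between 0.004 and 0.017 m and height (world z) of sign_76 between 0.004 and 0.017 m and height (world z) of sign_62 between 0.004 and 0.017 m and height (world z) of sign_48a between 0.004 and 0.017 m and height (world z) of sign_48b between 0.004 and 0.017 m and linear speed of each of sign_104, sign_90, sign_76, sign_62, sign_48a, sign_48b below 0.03 m/s and angle between each of foot_104, foot_90, foot_76, foot_62's own z axis and vertical below 0.1 rad); the robot touches nothing.
It fails at once if the jam jar is moved more than 30 mm or tipped (distance of jam_jar from where it was at the start of the episode above 0.03 m or angle between jam_jar's own z axis and vertical above 0.4 rad).
It fails at once if the breadstick pot is moved more than 30 mm or tipped (distance of breadstick_pot from where it was at the start of the episode above 0.03 m or angle between breadstick_pot's own z axis and vertical above 0.4 rad).
It fails at once if the butter dish is moved more than 30 mm or tipped (distance of butter_dish from where it was at the start of the episode above 0.03 m or angle between butter_dish's own z axis and vertical above 0.4 rad).
Of foot_76, foot_62 only 1 to 2 are there at a start; the rules pass over those that are not, and their reading is None.
At some moment in a run one of foot_104, foot_90, foot_76, foot_62 may be knocked a few centimetres aside while the robot is not near it.
It also fails if it takes over 192 s, if anything falls off the work surface, if the arm or the gripper's body presses on something with over 40 N, if the wrist force passes 120 N, or if a joint passes its speed limit or range.

## Robot

A 6-joint arm with a two-finger parallel gripper is mounted at the origin on the work surface. World frame = base frame: x ahead of the robot, y to its left, z up, the work surface at z = 0. Lengths are in mm, angles in rad, forces in N, time in s.
With the tool pointing down it reaches from about 300 to 750 mm from the base axis. Payload 8.5 kg.
Tool frame: the origin (TCP) lies between the finger pads; the fingertips stand 25 mm ahead of it and the grasp point (between the pads) lies 6 mm ahead of it (robot.nose_length is the z of the fingertips in the tool frame, in mm); z points along the fingers, y is the line along which they close (so a half turn about z gives the same grasp; the last joint's range is limited). The gripper opens to 88 mm and grips with 3 to 60 N. Pads are 18 mm wide; open, the fingers measure 123 mm over their backs; the gripper's body (75 mm by 187 mm) begins 45 mm behind the grasp point.
Start: joints at [-1.316, 0.381, 1.297, -0, 1.464, -0.215], TCP at [248.981, -490.397, 263.748] pointing down, gripper open.
Joint ranges: [-3.11, 3.11], [-0.89, 2.33], [0.22, 2.48], [-1.42, 4.56], [0.17, 2.85], [-2.88, 2.88]. Speed limits (rad/s): [2.39, 2.39, 3.14, 3.14, 3.14, 3.14].

## Interface

Orientations are given as a unit quaternion [w, x, y, z].
In Python, from workcell import robot, eyes, workorder gives the robot as it stands.
- The arm moves only by the shell command python3 -m creep 'ROWS' [FORCE]. ROWS is JSON, a list of rows, each a list of 3 entries, a list of its own where there are three numbers: the shift along the tool's x, y, z in mm, then the turn, a rotation vector about the tool's x, y, z in degrees, then the finger opening in mm, from 0 to 88.1. A call has 1 to 10 rows; each row is the pose to reach, as a shift and turn from the pose commanded when the call began, along the tool's axes at that moment; what a row does not reach only later rows make up. A row lasts 1/8 s, in which the tool goes at most 62.5 mm and 10.7 degrees, less where a joint would pass 70% of its speed; a pose out of reach is approached as far as the arm can. A call with a gripper value outside its range is refused whole. The fingers move at their own pace and stop on an object; FORCE is the grip in N (left out, the last holds). Time passes only in rows, so rows that repeat a pose let the fingers close. It gives the time, the measured TCP pose, the force, the opening and the grip force at its end, in the units of the state.
- robot.sense(): the state, without advancing time (a new reading comes with each control period).
- eyes.snapshot(name): name is "side" or "top"; returns a dict with "frame" (400x640x3 uint8, red, green, blue), "K" (3x3 intrinsics, pixels), "pose" (4x4, takes a point from camera to world coordinates). Camera axes: x right, y up, looking along -z (the intrinsics and any distortion apply to the point x, -y, -z); pixel columns grow to the right and rows downward; lengths in mm; the calibration is good to about 2 mm. A picture is of the moment at which its call begins. There is no depth.
- workorder.close_job(): hands the job in; it is judged then, once.
The state is a dict: "clock": time; "qpos": joint angles; "joint_vel": joint speeds; "joint_efforts": joint torques, N m; "eef_pos": TCP position; "ee_rot": TCP orientation; "force": force on the tool from outside, world axes, zero at the start; "torque": the same for the moment, N m; "grip_width": opening from 0.0 (shut) to 1.0 (fully open); "finger_force": force on a finger pad.
Only numpy, scipy, OpenCV 4.12 (cv2) and the standard library are available. Lean on these libraries where they do the work, as an engineer would, in place of code of your own. Each camera call takes 0.05 s, during which the arm holds its last target. There are 200 camera calls.

## Working session

There is one attempt and no reset: what is moved stays moved. The work goes in short steps, Python scripts to look and compute and a shell command to move; the robot and the scene stay as the last step left them, time stands still between calls to the robot, and variables do not carry over. Pictures are saved under pics/ and viewed, at most 14 in all, crops included, and the job is handed in when it is done.

```bash
mkdir -p pics; ls; python3 - <<'E'
from workcell import robot, eyes
import cv2,numpy as np
for n in("top","side"):
    s=eyes.snapshot(n); cv2.imwrite(f"pics/{n}0.png",s["frame"][:,:,::-1]); np.savez(f"pics/{n}0.npz",**s); print(n,s["K"].tolist(),s["pose"].round(4).tolist(),[k for k in s])
print(robot.sense())
E
```

```text
pics
top [[497.9449122681898, 0.0, 323.2300060457058], [0.0, 497.9449122681898, 193.1054067432668], [0.0, 0.0, 1.0]] [[-0.0013, 0.996, -0.0895, 519.0762], [-1.0, -0.002, -0.0079, 16.2571], [-0.0081, 0.0895, 0.996, 1146.3271], [0.0, 0.0, 0.0, 1.0]] ['frame', 'K', 'pose']
side [[378.0100163531051, 0.0, 315.3998446902056], [0.0, 378.0100163531051, 201.4558619296546], [0.0, 0.0, 1.0]] [[-0.9609, 0.1964, -0.1954, 425.7586], [-0.277, -0.6942, 0.6643, 585.2018], [-0.0052, 0.6925, 0.7214, 666.0591], [0.0, 0.0, 0.0, 1.0]] ['frame', 'K', 'pose']
{'clock': 0.1, 'qpos': array([-1.31629213e+00,  3.81130016e-01,  1.29815937e+00,  2.66429904e-05,
        1.46355587e+00, -2.15300433e-01]), 'joint_vel': array([ 0.00117224, -0.00175738, -0.0032053 , -0.00169768, -0.00021945,
       -0.00113783]), 'joint_efforts': array([ 4.61809861e-03, -4.38655150e+01, -2.24911398e+01,  7.15338229e-02,
        3.42035084e-02, -7.37976575e-05]), 'eef_pos': array([ 248.94105644, -490.20303008,  263.20736578]), 'ee_rot': array([-6.26441411e-04,  9.72537225e-01,  2.32746545e-01,  9.65611428e-07]), 'force': array([ 0.11617329, -0.46763207, -0.30850872]), 'torque': array([0.03057722, 0.01721402, 0.02738872]), 'finger_force': 0.0, 'grip_width': 1.0050855391347047}
```

View pics/top0.png

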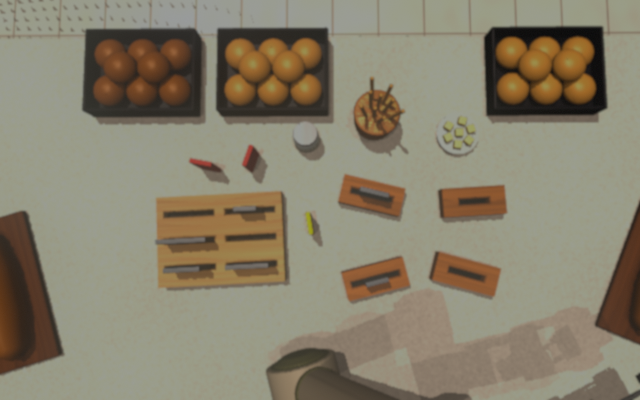

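View pics/side0.png

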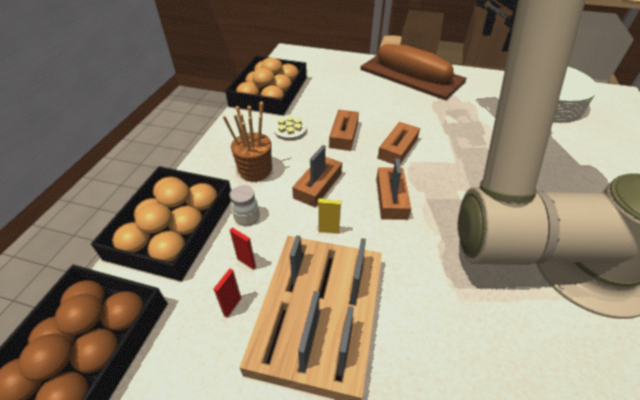

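The top view shows four brown feet at (372,195), (473,201), (375,278) and (466,273). The first and third hold slate signs. The rack at (220,240) holds four signs, with empty slots at (189,213) and (250,237). The red and yellow plates at (204,164), (250,157) and (310,223) are decoys. Next I'll enlarge and measure.

```bash
python3 - <<'E'
import cv2,numpy as np
f=np.load("pics/top0.npz")["frame"][:,:,::-1]
a=cv2.resize(f[165:310,145:345],None,fx=4,fy=4,interpolation=cv2.INTER_CUBIC)
b=cv2.resize(f[165:310,330:520],None,fx=4,fy=4,interpolation=cv2.INTER_CUBIC)
cv2.imwrite("pics/ca.png",a);cv2.imwrite("pics/cb.png",b)
hsv=cv2.cvtColor(f,cv2.COLOR_BGR2HSV)
for p in [(372,184),(350,192),(375,193),(374,276),(378,284),(466,273),(473,201),(440,262),(189,240),(186,213),(250,237),(250,265),(270,200),(247,209),(300,300)]:
    print(p,hsv[p[1],p[0]],end=' ')
E
```

```text
(372, 184) [ 13 159 138] (350, 192) [ 12 131 103] (375, 193) [ 19  20 102] (374, 276) [13 89 77] (378, 284) [11 70 98] (466, 273) [22 50 56] (473, 201) [23 47 49] (440, 262) [ 13 161 136] (189, 240) [ 15  28 111] (186, 213) [19 69 59] (250, 237) [16 73 59] (250, 265) [ 14  25 110] (270, 200) [ 16 136 157] (247, 209) [ 15  27 113] (300, 300) [ 33  33 156]
```

View pics/ca.png

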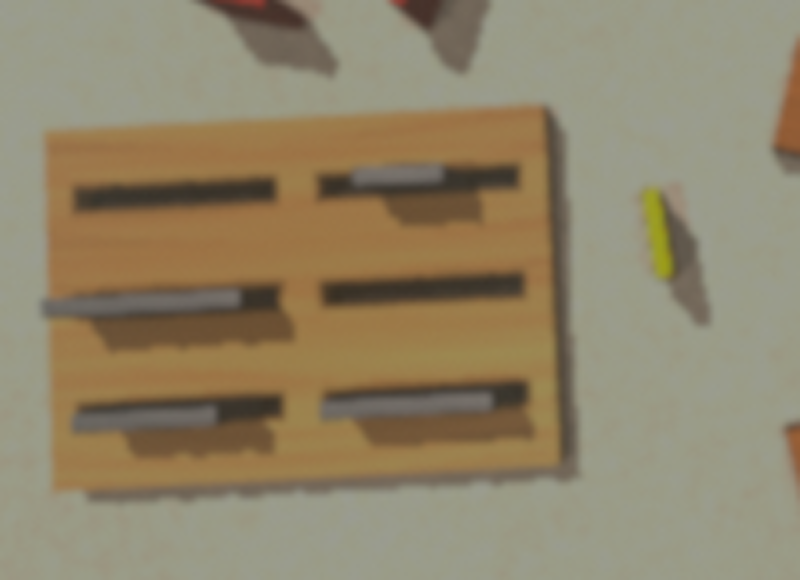

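View pics/cb.png

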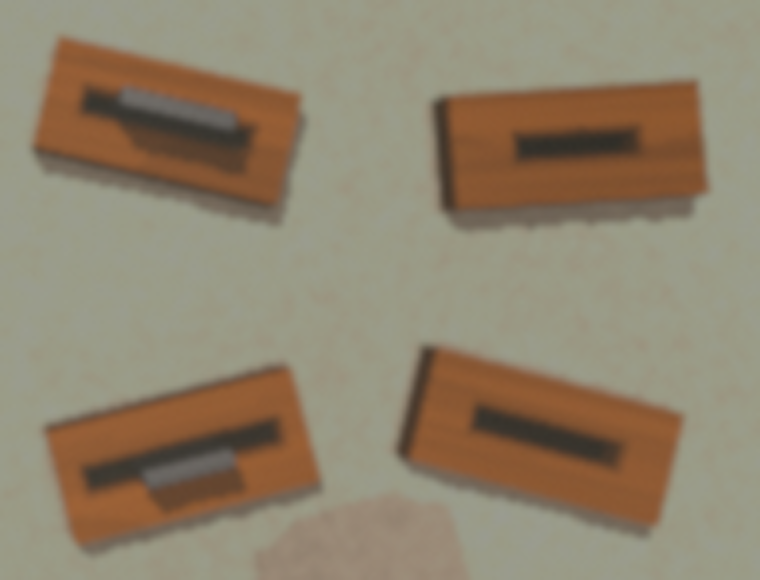

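I read these from the crops, using px × 2.08 mm at sign tops and × 2.2 mm at slot tops:

| Item | Where | Full-frame pixel | Measured | Identity |
|---|---|---|---|---|
| Sign | rack | (244,209) | 48 mm | sign_48 |
| Sign | rack | (180,240) | 103 mm | sign_104 |
| Sign | rack | (181,270) | 75 mm | sign_76 |
| Sign | rack | (247,266) | 89 mm | sign_90 |
| Sign | foot at (372,195) | – | 62 mm | sign_62 |
| Sign | foot at (375,278) | – | 48 mm | sign_48 |
| Slot | foot at (372,195) | – | ~98 mm | foot_90 |
| Slot | foot at (375,278) | – | ~112 mm | foot_104 |
| Slot | foot at (473,201) | – | ~67 mm | foot_62 |
| Slot | foot at (466,273) | – | ~84 mm | foot_76 |

The red and yellow plates are not meant. Now I'll measure precisely.

```bash
cat > vis.py <<'E'
import cv2,numpy as np,sys
from scipy.spatial.transform import Rotation as R
from workcell import robot,eyes
U=4
def snap(n="top"): return eyes.snapshot(n)
def cast(s,uv,z):
    K,P=s["K"],s["pose"]; uv=np.atleast_2d(uv)
    d=np.c_[(uv[:,0]-K[0,2])/K[0,0],-(uv[:,1]-K[1,2])/K[1,1],-np.ones(len(uv))]@P[:3,:3].T
    o=P[:3,3]; return (o+d*((z-o[2])/d[:,2])[:,None])[:,:2]
def rects(s,mask,z,amin):
    out=[]
    for c in cv2.findContours(mask.astype(np.uint8),cv2.RETR_EXTERNAL,cv2.CHAIN_APPROX_NONE)[0]:
        if cv2.contourArea(c)<amin*U*U: continue
        uv=(c[:,0]+.5)/U-.5
        w=cast(s,uv,z).astype(np.float32); (cx,cy),_,_=r=cv2.minAreaRect(w)
        b=cv2.boxPoints(r); e=[b[1]-b[0],b[2]-b[1]]; l=[np.linalg.norm(v) for v in e]
        i=int(np.argmax(l)); v=e[i]*np.sign(e[i][1])
        yaw=np.degrees(np.arctan2(-v[0],v[1]))   # rotation of long axis from world +y
        out.append((uv.mean(0).round(0).tolist(),round(cx,1),round(cy,1),round(yaw,1),round(l[i],1),round(l[1-i],1)))
    return out
def look(s):
    f=cv2.resize(s["frame"][:,:,::-1],None,fx=U,fy=U,interpolation=cv2.INTER_CUBIC)
    h=cv2.cvtColor(f,cv2.COLOR_BGR2HSV).astype(int); H,S,V=h[...,0],h[...,1],h[...,2]
    roi=np.zeros(H.shape,bool); roi[170*U:310*U,145*U:520*U]=1
    wood=((S>95)&(H>8)&(H<20)&roi).astype(np.uint8)
    hull=np.zeros_like(wood)
    for c in cv2.findContours(wood,cv2.RETR_EXTERNAL,cv2.CHAIN_APPROX_NONE)[0]:
        if cv2.contourArea(c)>800*U*U: cv2.drawContours(hull,[cv2.convexHull(c)],-1,1,-1)
    print("wood",*rects(s,hull,40,800),sep="\n ")
    inner=cv2.erode(hull,np.ones((4*U,4*U)))>0
    print("slots",*rects(s,inner&(V<85)&(S<95),40,80),sep="\n ")
    print("signs",*rects(s,(cv2.dilate(hull,np.ones((5*U,5*U)))>0)&(S<52)&(V>84)&(V<140),110,40),sep="\n ")
def go(x,y,z,yaw):
    """shift/turn in tool axes to TCP x,y,z, tool x along width direction (yaw from world +y)"""
    st=robot.sense(); q=st["ee_rot"]; A=R.from_quat([q[1],q[2],q[3],q[0]])
    a=np.radians(yaw); tx=np.array([-np.sin(a),np.cos(a),0]); tz=np.array([0,0,-1.]); T=R.from_matrix(np.c_[tx,np.cross(tz,tx),tz])
    print("shift",A.inv().apply(np.array([x,y,z])-st["eef_pos"]).round(1),"turn",(A.inv()*T).as_rotvec(degrees=True).round(1))
E
python3 - <<'E'
import numpy as np
from vis import *
s=dict(np.load("pics/top0.npz")); look(s)
E
```

```text
wood
 ([375.0, 279.0], 430.0, -88.9, np.float32(14.4), np.float32(140.3), np.float32(67.3))
 ([465.0, 274.0], 440.5, -285.9, np.float32(-15.3), np.float32(145.5), np.float32(65.6))
 ([220.0, 240.0], 516.8, 253.3, np.float32(3.0), np.float32(281.7), np.float32(200.3))
 ([473.0, 201.0], 599.8, -307.1, np.float32(3.4), np.float32(144.8), np.float32(65.1))
 ([372.0, 195.0], 614.0, -82.6, np.float32(-13.7), np.float32(141.2), np.float32(65.9))
slots
 ([375.0, 278.0], 430.5, -88.1, np.float32(15.4), np.float32(105.1), np.float32(11.5))
 ([465.0, 273.0], 441.1, -286.5, np.float32(-15.0), np.float32(74.4), np.float32(9.9))
 ([191.0, 266.0], 453.5, 319.1, np.float32(2.1), np.float32(105.6), np.float32(12.6))
 ([252.0, 237.0], 521.4, 184.7, np.float32(2.6), np.float32(103.8), np.float32(8.8))
 ([188.0, 213.0], 574.2, 325.5, np.float32(2.6), np.float32(106.1), np.float32(9.9))
 ([250.0, 211.0], 580.7, 188.9, np.float32(4.5), np.float32(105.1), np.float32(12.2))
 ([473.0, 201.0], 600.9, -308.2, np.float32(2.3), np.float32(61.5), np.float32(10.1))
 ([371.0, 195.0], 614.0, -81.3, np.float32(-14.0), np.float32(91.5), np.float32(13.5))
signs
 ([381.0, 295.0], 401.9, -92.4, np.float32(15.4), np.float32(129.2), np.float32(6.6))
 ([460.0, 290.0], 413.6, -255.0, np.float32(-16.9), np.float32(136.7), np.float32(8.3))
 ([377.0, 282.0], 429.3, -85.1, np.float32(14.4), np.float32(48.2), np.float32(9.4))
 ([181.0, 269.0], 455.0, 318.8, np.float32(2.8), np.float32(73.6), np.float32(9.5))
 ([247.0, 266.0], 462.2, 183.0, np.float32(2.9), np.float32(87.8), np.float32(9.7))
 ([179.0, 241.0], 514.5, 322.9, np.float32(3.2), np.float32(104.2), np.float32(11.3))
 ([244.0, 209.0], 580.3, 189.8, np.float32(2.2), np.float32(48.7), np.float32(8.6))
 ([374.0, 192.0], 614.7, -81.3, np.float32(-13.3), np.float32(61.8), np.float32(8.2))
```

```bash
python3 -c "
from vis import *
go(614.7,-81.3,230,-13.6)"
```

```text
shift [ 511.2 -199.    33.6] turn [ -0.1  -0.  -49.5]
```

```bash
python3 -m creep '[[[511,-199,33.6],[0,0,-49.5],40],[[511,-199,33.6],[0,0,-49.5],40],[[511,-199,33.6],[0,0,-49.5],40],[[511,-199,33.6],[0,0,-49.5],40],[[511,-199,33.6],[0,0,-49.5],40],[[511,-199,33.6],[0,0,-49.5],40],[[511,-199,33.6],[0,0,-49.5],40],[[511,-199,33.6],[0,0,-49.5],40],[[511,-199,33.6],[0,0,-49.5],40],[[511,-199,33.6],[0,0,-49.5],40]]' 25; python3 -m creep '[[[511,-199,33.6],[0,0,-49.5],40]]' 2>&1 | tail -0; python3 -c "
from vis import *
go(614.7,-81.3,100,-13.6)"
```

```text
clock: 1.35
eef_pos: [615.7, -78.9, 228.9]
ee_rot: [-0.001, 0.785, 0.62, -0.0]
force: [-0.4, -1.2, -0.7]
grip_width: 0.455
finger_force: 0.0
shift [-58.7  11.2 125.5] turn [-0.   0.  10.7]
```

That second call was a slip: I sent an extra relative row, and it only moved the arm in free air. I'll correct for it now.

```bash
python3 -m creep '[[[-58.7,11.2,0],[0,0,10.7],40],[[-58.7,11.2,0],[0,0,10.7],40],[[-58.7,11.2,0],[0,0,10.7],40],[[-58.7,11.2,0],[0,0,10.7],40]]'; python3 -c "
from vis import *
go(614.7,-81.3,100,-13.6)"
```

```text
clock: 1.98
eef_pos: [614.1, -79.2, 226.4]
ee_rot: [-0.0, 0.786, 0.619, -0.0]
force: [-0.0, 0.1, -0.2]
grip_width: 0.453
finger_force: 0.0
shift [ -1.9   1.1 126.4] turn [-0.  -0.   0.1]
```

```bash
python3 -m creep '[[[-1.9,1.1,60],[0,0,0],40],[[-1.9,1.1,100],[0,0,0],40],[[-1.9,1.1,126.4],[0,0,0],40],[[-1.9,1.1,126.4],[0,0,0],40],[[-1.9,1.1,126.4],[0,0,0],40],[[-1.9,1.1,126.4],[0,0,0],4],[[-1.9,1.1,126.4],[0,0,0],4],[[-1.9,1.1,126.4],[0,0,0],4],[[-1.9,1.1,126.4],[0,0,0],4],[[-1.9,1.1,126.4],[0,0,0],4]]' 25; python3 -m creep '[[[0,0,-20],[0,0,0],4],[[0,0,-50],[0,0,0],4],[[0,0,-90],[0,0,0],4],[[0,0,-130],[0,0,0],4],[[0,0,-130],[0,0,0],4],[[0,0,-130],[0,0,0],4]]'; python3 - <<'E'
from vis import *
s=snap(); cv2.imwrite("pics/t1.png",s["frame"][:,:,::-1]); look(s); go(600.9,-308.0,230,2.5)
E
```

```text
clock: 3.22
eef_pos: [615.2, -81.1, 100.2]
ee_rot: [0.0, 0.786, 0.619, 0.0]
force: [-0.0, -0.0, 2.2]
grip_width: 0.111
finger_force: 24.9
clock: 3.98
eef_pos: [614.6, -80.9, 228.5]
ee_rot: [-0.001, 0.786, 0.619, -0.001]
force: [-0.1, -0.1, -1.4]
grip_width: 0.109
finger_force: 24.9
wood
 ([465.0, 274.0], 440.5, -285.8, np.float32(-15.3), np.float32(145.5), np.float32(65.7))
 ([220.0, 240.0], 516.7, 253.1, np.float32(2.9), np.float32(282.0), np.float32(200.8))
 ([473.0, 201.0], 599.8, -306.5, np.float32(3.1), np.float32(146.0), np.float32(65.6))
slots
 ([465.0, 273.0], 441.1, -286.6, np.float32(-15.4), np.float32(74.1), np.float32(9.7))
 ([191.0, 266.0], 453.8, 318.3, np.float32(2.0), np.float32(103.9), np.float32(11.9))
 ([251.0, 237.0], 521.6, 184.7, np.float32(2.6), np.float32(102.8), np.float32(8.5))
 ([188.0, 213.0], 574.1, 325.8, np.float32(2.2), np.float32(106.6), np.float32(9.7))
 ([250.0, 211.0], 581.0, 189.0, np.float32(2.9), np.float32(105.0), np.float32(11.4))
 ([473.0, 201.0], 600.8, -308.1, np.float32(3.4), np.float32(60.2), np.float32(8.9))
signs
 ([462.0, 291.0], 411.4, -259.7, np.float32(-14.9), np.float32(124.6), np.float32(4.0))
 ([181.0, 269.0], 455.3, 318.6, np.float32(3.3), np.float32(74.1), np.float32(10.2))
 ([247.0, 266.0], 462.5, 182.9, np.float32(2.7), np.float32(88.0), np.float32(10.2))
 ([180.0, 241.0], 513.7, 322.3, np.float32(2.7), np.float32(104.2), np.float32(10.0))
 ([244.0, 209.0], 580.1, 189.6, np.float32(2.2), np.float32(49.2), np.float32(9.1))
shift [-223.9   39.9   -2. ] turn [ -0.2  -0.  -16. ]
```

View pics/t1.png

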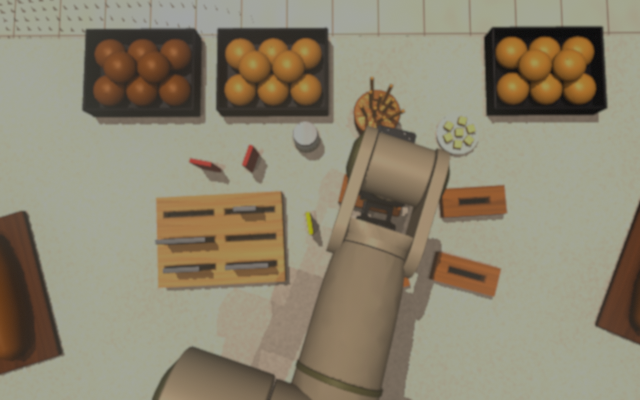

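The sign is held above foot_90 and foot_62 hasn't moved, at (473,201). I'll carry it there.

```bash
python3 -m creep '[[[-56,10,0],[0,0,-8],4],[[-112,20,0],[0,0,-16.2],4],[[-168,30,0],[0,0,-16.2],4],[[-210,38,0],[0,0,-16.2],4],[[-223.9,39.9,0],[0,0,-16.2],4],[[-223.9,39.9,0],[0,0,-16.2],4],[[-223.9,39.9,0],[0,0,-16.2],4],[[-223.9,39.9,0],[0,0,-16.2],4]]'; python3 -c "
from vis import *
go(600.9,-308.1,101,2.7)"
```

```text
clock: 5.03
eef_pos: [601.8, -306.7, 230.1]
ee_rot: [-0.0, 0.69, 0.724, 0.0]
force: [0.5, -0.1, -0.7]
grip_width: 0.112
finger_force: 24.9
shift [ -1.4  -0.9 129.1] turn [-0.  -0.   0.1]
```

```bash
python3 -m creep '[[[-1.4,-0.9,45],[0,0,0],4],[[-1.4,-0.9,85],[0,0,0],4],[[-1.4,-0.9,92],[0,0,0],4],[[-1.4,-0.9,98],[0,0,0],4],[[-1.4,-0.9,103],[0,0,0],4],[[-1.4,-0.9,108],[0,0,0],4],[[-1.4,-0.9,112],[0,0,0],4],[[-1.4,-0.9,112],[0,0,0],4]]'; python3 -c "
from vis import *
go(600.9,-308.1,101,2.7)"
```

```text
clock: 6.02
eef_pos: [600.6, -309.5, 117.7]
ee_rot: [-0.0, 0.691, 0.723, -0.0]
force: [-0.2, 1.1, -1.1]
grip_width: 0.109
finger_force: 24.9
shift [ 1.4  0.4 16.7] turn [-0. -0. -0.]
```

It's entering freely: the bottom is below the foot's top with about 1 N. I'll finish, release and lift.

```bash
python3 -m creep '[[[0,0,6],[0,0,0],4],[[0,0,12],[0,0,0],4],[[0,0,16],[0,0,0],4],[[0,0,16],[0,0,0],4],[[0,0,16],[0,0,0],4]]'; python3 -m creep '[[[0,0,0],[0,0,0],40],[[0,0,0],[0,0,0],40],[[0,0,0],[0,0,0],40],[[0,0,-30],[0,0,0],40],[[0,0,-80],[0,0,0],40],[[0,0,-140],[0,0,0],40],[[0,0,-140],[0,0,0],40],[[0,0,-140],[0,0,0],40]]'; python3 -c "
from vis import *
s=snap(); look(s)
go(462.3,183.0,240,2.8)"
```

```text
clock: 6.65
eef_pos: [600.6, -309.6, 102.1]
ee_rot: [0.0, 0.69, 0.723, -0.0]
force: [-0.5, -0.4, -0.6]
grip_width: 0.113
finger_force: 24.9
clock: 7.65
eef_pos: [600.3, -309.4, 241.1]
ee_rot: [-0.001, 0.691, 0.723, -0.0]
force: [-0.7, -0.2, -0.4]
grip_width: 0.455
finger_force: 0.0
wood
 ([377.0, 277.0], 429.8, -89.1, np.float32(14.5), np.float32(141.5), np.float32(67.7))
 ([220.0, 240.0], 516.9, 253.2, np.float32(2.9), np.float32(281.7), np.float32(200.4))
 ([465.0, 199.0], 599.4, -298.5, np.float32(3.1), np.float32(128.9), np.float32(66.1))
 ([372.0, 195.0], 613.6, -82.5, np.float32(-13.6), np.float32(141.3), np.float32(65.9))
slots
 ([375.0, 278.0], 430.3, -88.1, np.float32(15.5), np.float32(104.2), np.float32(12.0))
 ([252.0, 237.0], 521.4, 184.6, np.float32(2.9), np.float32(102.8), np.float32(8.4))
 ([188.0, 213.0], 574.3, 325.5, np.float32(2.8), np.float32(106.1), np.float32(9.1))
 ([250.0, 211.0], 580.9, 189.0, np.float32(2.8), np.float32(105.0), np.float32(11.5))
 ([474.0, 200.0], 601.9, -308.9, np.float32(4.9), np.float32(63.6), np.float32(18.2))
 ([371.0, 195.0], 614.7, -81.4, np.float32(-13.8), np.float32(91.3), np.float32(9.9))
signs
 ([377.0, 282.0], 429.3, -85.1, np.float32(13.8), np.float32(46.5), np.float32(7.5))
 ([181.0, 269.0], 455.4, 318.6, np.float32(3.0), np.float32(74.1), np.float32(10.3))
 ([247.0, 265.0], 462.5, 182.8, np.float32(3.4), np.float32(88.4), np.float32(10.7))
 ([180.0, 241.0], 513.8, 322.3, np.float32(3.2), np.float32(104.1), np.float32(9.7))
 ([244.0, 209.0], 580.0, 189.8, np.float32(1.9), np.float32(49.7), np.float32(9.2))
shift [ 498.2 -114.9    1.4] turn [-0.1 -0.1 -0.1]
```

```bash
python3 -m creep '[[[498.2,-114.9,0],[0,0,0],40],[[498.2,-114.9,0],[0,0,0],40],[[498.2,-114.9,0],[0,0,0],40],[[498.2,-114.9,0],[0,0,0],40],[[498.2,-114.9,0],[0,0,0],40],[[498.2,-114.9,0],[0,0,0],40],[[498.2,-114.9,0],[0,0,0],40],[[498.2,-114.9,0],[0,0,0],40],[[498.2,-114.9,0],[0,0,0],40],[[498.2,-114.9,0],[0,0,0],40]]'; python3 -c "
from vis import *
go(462.4,182.9,100,2.9)"
```

```text
clock: 8.95
eef_pos: [462.5, 182.9, 241.0]
ee_rot: [-0.0, 0.69, 0.724, -0.001]
force: [0.4, -0.5, -0.4]
grip_width: 0.456
finger_force: 0.0
shift [1.00e-01 2.00e-01 1.41e+02] turn [-0.1  0.  -0.2]
```

```bash
python3 -m creep '[[[0,0,60],[0,0,0],40],[[0,0,105],[0,0,0],40],[[0,0,141],[0,0,0],40],[[0,0,141],[0,0,0],40],[[0,0,141],[0,0,0],40],[[0,0,141],[0,0,0],4],[[0,0,141],[0,0,0],4],[[0,0,141],[0,0,0],4],[[0,0,141],[0,0,0],4],[[0,0,141],[0,0,0],4]]' 25; python3 -m creep '[[[0,0,-20],[0,0,0],4],[[0,0,-50],[0,0,0],4],[[0,0,-90],[0,0,0],4],[[0,0,-140],[0,0,0],4],[[0,0,-140],[0,0,0],4],[[0,0,-140],[0,0,0],4]]'; python3 - <<'E'
from vis import *
s=snap(); look(s); go(614.5,-81.5,240,-13.7)
E
```

```text
clock: 10.2
eef_pos: [462.9, 182.8, 101.3]
ee_rot: [0.0, 0.69, 0.723, 0.0]
force: [-1.0, -0.6, 5.5]
grip_width: 0.109
finger_force: 25.0
clock: 10.95
eef_pos: [462.2, 182.7, 239.8]
ee_rot: [-0.001, 0.69, 0.723, -0.001]
force: [0.1, -0.2, -2.8]
grip_width: 0.108
finger_force: 25.0
wood
 ([375.0, 279.0], 430.0, -88.8, np.float32(14.4), np.float32(140.3), np.float32(67.3))
 ([465.0, 274.0], 440.5, -286.1, np.float32(-15.2), np.float32(145.1), np.float32(65.4))
 ([228.0, 230.0], 517.1, 253.1, np.float32(3.0), np.float32(281.9), np.float32(199.7))
 ([473.0, 201.0], 599.9, -307.2, np.float32(3.4), np.float32(144.6), np.float32(65.1))
 ([371.0, 195.0], 613.6, -82.5, np.float32(-13.6), np.float32(141.3), np.float32(65.8))
slots
 ([375.0, 278.0], 430.8, -88.1, np.float32(15.0), np.float32(105.4), np.float32(10.6))
 ([465.0, 273.0], 441.0, -286.8, np.float32(-15.2), np.float32(75.0), np.float32(10.2))
 ([240.0, 245.0], 509.3, 208.2, np.float32(-30.5), np.float32(185.5), np.float32(106.6))
 ([188.0, 213.0], 574.0, 325.5, np.float32(2.0), np.float32(107.2), np.float32(9.7))
 ([250.0, 211.0], 580.4, 189.0, np.float32(2.2), np.float32(106.0), np.float32(12.8))
 ([475.0, 202.0], 600.4, -313.5, np.float32(2.8), np.float32(73.4), np.float32(14.2))
 ([371.0, 195.0], 614.7, -81.4, np.float32(-14.0), np.float32(91.4), np.float32(10.1))
signs
 ([381.0, 295.0], 401.8, -92.4, np.float32(15.0), np.float32(127.1), np.float32(5.1))
 ([460.0, 290.0], 413.4, -254.8, np.float32(-17.1), np.float32(135.1), np.float32(7.6))
 ([377.0, 281.0], 429.4, -85.0, np.float32(14.2), np.float32(48.5), np.float32(9.8))
 ([180.0, 240.0], 513.7, 322.5, np.float32(2.8), np.float32(103.6), np.float32(10.2))
 ([244.0, 209.0], 580.2, 189.6, np.float32(2.6), np.float32(49.2), np.float32(8.9))
 ([483.0, 199.0], 599.7, -308.8, np.float32(2.1), np.float32(59.7), np.float32(8.3))
shift [-271.  140.   -1.] turn [-0.2  0.  16.4]
```

```bash
python3 -m creep '[[[-54,28,0],[0,0,8],4],[[-108,56,0],[0,0,16.5],4],[[-162,84,0],[0,0,16.5],4],[[-216,112,0],[0,0,16.5],4],[[-255,132,0],[0,0,16.5],4],[[-271,140,0],[0,0,16.5],4],[[-271,140,0],[0,0,16.5],4],[[-271,140,0],[0,0,16.5],4],[[-271,140,0],[0,0,16.5],4]]'; python3 -c "
from vis import *
go(614.6,-81.6,102,-13.8)"
```

```text
clock: 12.12
eef_pos: [614.7, -80.0, 241.2]
ee_rot: [-0.0, 0.787, 0.617, 0.0]
force: [0.5, 0.9, -1.5]
grip_width: 0.111
finger_force: 25.0
shift [ -1.6   0.2 139.2] turn [-0.  -0.   0.1]
```

```bash
python3 -m creep '[[[-1.2,0.3,50],[0,0,0],4],[[-1.2,0.3,95],[0,0,0],4],[[-1.2,0.3,102],[0,0,0],4],[[-1.2,0.3,108],[0,0,0],4],[[-1.2,0.3,113],[0,0,0],4],[[-1.2,0.3,118],[0,0,0],4],[[-1.2,0.3,123],[0,0,0],4],[[-1.2,0.3,123],[0,0,0],4]]'; python3 -c "
from vis import *
go(614.6,-81.6,102,-13.8)"
```

```text
clock: 13.12
eef_pos: [615.0, -82.6, 117.7]
ee_rot: [-0.0, 0.787, 0.617, -0.0]
force: [1.2, -0.2, -0.7]
grip_width: 0.111
finger_force: 25.0
shift [ 0.9 -0.7 15.7] turn [-0. -0. -0.]
```

Entering cleanly again. I'll finish, release, and go up to look.

```bash
python3 -m creep '[[[0,0,6],[0,0,0],4],[[0,0,12],[0,0,0],4],[[0,0,15],[0,0,0],4],[[0,0,15],[0,0,0],4],[[0,0,15],[0,0,0],4]]'; python3 -m creep '[[[0,0,0],[0,0,0],40],[[0,0,0],[0,0,0],40],[[0,0,0],[0,0,0],40],[[0,0,-30],[0,0,0],40],[[0,0,-80],[0,0,0],40],[[0,0,-138],[0,0,0],40],[[0,0,-138],[0,0,0],40],[[0,0,-138],[0,0,0],40]]'; python3 -c "
from vis import *
go(455.2,318.7,240,2.8)"
```

```text
clock: 13.75
eef_pos: [615.2, -82.7, 103.1]
ee_rot: [0.0, 0.787, 0.617, 0.0]
force: [0.1, -0.5, -1.2]
grip_width: 0.11
finger_force: 25.0
clock: 14.75
eef_pos: [614.8, -82.5, 240.2]
ee_rot: [-0.0, 0.787, 0.617, -0.0]
force: [0.6, 0.6, -0.7]
grip_width: 0.456
finger_force: 0.0
shift [ 351.4 -250.9    0.5] turn [ -0.1  -0.  -16.6]
```

```bash
python3 -m creep '[[[351.4,-250.9,0],[0,0,-16.6],40],[[351.4,-250.9,0],[0,0,-16.6],40],[[351.4,-250.9,0],[0,0,-16.6],40],[[351.4,-250.9,0],[0,0,-16.6],40],[[351.4,-250.9,0],[0,0,-16.6],40],[[351.4,-250.9,0],[0,0,-16.6],40],[[351.4,-250.9,0],[0,0,-16.6],40],[[351.4,-250.9,0],[0,0,-16.6],40],[[351.4,-250.9,0],[0,0,-16.6],40],[[351.4,-250.9,0],[0,0,-16.6],40]]'; python3 -c "
from vis import *
s=snap(); look(s)
go(455.2,318.7,100,2.9)"
```

```text
clock: 16.0
eef_pos: [456.2, 317.3, 240.4]
ee_rot: [-0.0, 0.691, 0.723, -0.001]
force: [1.0, -1.2, 0.3]
grip_width: 0.454
finger_force: 0.0
wood
 ([375.0, 279.0], 430.0, -88.9, np.float32(14.4), np.float32(140.3), np.float32(67.3))
 ([465.0, 274.0], 440.5, -286.0, np.float32(-15.2), np.float32(145.2), np.float32(65.3))
 ([222.0, 238.0], 516.5, 253.2, np.float32(3.0), np.float32(281.6), np.float32(200.8))
 ([473.0, 201.0], 599.9, -307.4, np.float32(3.4), np.float32(144.2), np.float32(65.1))
 ([372.0, 195.0], 613.6, -82.5, np.float32(-13.6), np.float32(141.3), np.float32(65.7))
slots
 ([375.0, 278.0], 430.8, -88.1, np.float32(14.9), np.float32(105.1), np.float32(10.5))
 ([465.0, 273.0], 441.0, -286.7, np.float32(-15.2), np.float32(74.9), np.float32(10.1))
 ([187.0, 268.0], 452.9, 322.7, np.float32(1.7), np.float32(102.8), np.float32(15.3))
 ([253.0, 264.0], 461.5, 181.2, np.float32(3.5), np.float32(102.2), np.float32(8.1))
 ([252.0, 237.0], 521.5, 184.4, np.float32(2.7), np.float32(102.3), np.float32(8.4))
 ([178.0, 241.0], 519.3, 327.1, np.float32(9.2), np.float32(113.0), np.float32(9
[... 303 characters left out ...]
t32(-14.8), np.float32(94.1), np.float32(10.8))
signs
 ([380.0, 295.0], 402.0, -92.6, np.float32(15.0), np.float32(126.6), np.float32(4.7))
 ([460.0, 290.0], 413.5, -254.6, np.float32(-17.1), np.float32(134.7), np.float32(7.5))
 ([377.0, 281.0], 429.4, -85.0, np.float32(14.3), np.float32(48.5), np.float32(10.1))
 ([185.0, 240.0], 515.1, 311.7, np.float32(3.9), np.float32(81.8), np.float32(9.0))
 ([244.0, 209.0], 580.0, 189.8, np.float32(2.1), np.float32(49.7), np.float32(9.2))
 ([483.0, 199.0], 599.5, -308.8, np.float32(2.7), np.float32(59.6), np.float32(8.4))
 ([373.0, 192.0], 613.9, -79.6, np.float32(-13.8), np.float32(89.0), np.float32(8.7))
shift [  1.4  -0.9 140.6] turn [-0.   0.  -0.3]
```

Sign_90 now stands in its foot, with its top centred at (613.9,-79.6), 1–3 mm from the foot centre, and foot_76 hasn't moved. Picking sign_76.

```bash
python3 -m creep '[[[1.2,-0.9,60],[0,0,0],40],[[1.2,-0.9,105],[0,0,0],40],[[1.2,-0.9,140],[0,0,0],40],[[1.2,-0.9,140],[0,0,0],40],[[1.2,-0.9,140],[0,0,0],40],[[1.2,-0.9,140],[0,0,0],4],[[1.2,-0.9,140],[0,0,0],4],[[1.2,-0.9,140],[0,0,0],4],[[1.2,-0.9,140],[0,0,0],4],[[1.2,-0.9,140],[0,0,0],4]]' 25; python3 -m creep '[[[0,0,-20],[0,0,0],4],[[0,0,-50],[0,0,0],4],[[0,0,-90],[0,0,0],4],[[0,0,-140],[0,0,0],4],[[0,0,-140],[0,0,0],4],[[0,0,-140],[0,0,0],4]]'; python3 - <<'E'
from vis import *
go(441.0,-286.7,240,-15.2)
E
```

```text
clock: 17.3
eef_pos: [454.8, 319.8, 101.3]
ee_rot: [0.0, 0.69, 0.724, 0.0]
force: [-1.1, -1.2, 4.4]
grip_width: 0.113
finger_force: 25.0
clock: 18.05
eef_pos: [454.2, 319.5, 239.7]
ee_rot: [-0.0, 0.69, 0.724, -0.001]
force: [0.2, 0.8, -1.6]
grip_width: 0.11
finger_force: 25.0
shift [-6.048e+02 -4.230e+01  2.000e-01] turn [-0.1  0.1 18. ]
```

```bash
python3 -m creep '[[[-60,-4,0],[0,0,0],4],[[-120,-8,0],[0,0,9],4],[[-180,-12,0],[0,0,18],4],[[-240,-16,0],[0,0,18],4],[[-300,-21,0],[0,0,18],4],[[-360,-25,0],[0,0,18],4],[[-420,-29,0],[0,0,18],4],[[-480,-33,0],[0,0,18],4],[[-540,-38,0],[0,0,18],4],[[-585,-41,0],[0,0,18],4]]'; python3 -c "
from vis import *
s=snap(); look(s); go(441,-286.2,240,-15.2)"
```

```text
clock: 19.3
eef_pos: [441.0, -268.7, 239.0]
ee_rot: [-0.002, 0.795, 0.607, -0.0]
force: [0.8, 0.8, -1.2]
grip_width: 0.108
finger_force: 25.0
wood
 ([375.0, 279.0], 429.9, -89.1, np.float32(14.5), np.float32(141.1), np.float32(67.6))
 ([454.0, 271.0], 446.3, -263.4, np.float32(-15.3), np.float32(100.1), np.float32(65.6))
 ([220.0, 240.0], 516.8, 253.2, np.float32(3.0), np.float32(281.8), np.float32(200.2))
 ([473.0, 201.0], 599.8, -307.1, np.float32(3.4), np.float32(144.7), np.float32(65.1))
 ([372.0, 195.0], 613.6, -82.5, np.float32(-13.6), np.float32(141.3), np.float32(65.7))
slots
 ([375.0, 278.0], 430.6, -88.1, np.float32(14.9), np.float32(104.6), np.float32(10.6))
 ([463.0, 274.0], 440.4, -278.3, np.float32(-15.7), np.float32(58.6), np.float32(15.7))
 ([190.0, 267.0], 454.4, 319.2, np.float32(2.3), np.float32(105.6), np.float32(8.7))
 ([252.0, 264.0], 462.2, 182.1, np.float32(2.5), np.float32(103.9), np.float32(8.8))
 ([252.0, 237.0], 521.6, 184.1, np.float32(2.7), np.float32(102.8), np.float32(8.6))
 ([188.0, 213.0], 573.9, 325.8, np.float32(2.2), np.float32(106.7), np.float32(9.3))
 ([250.0, 211.0], 580.9, 188.9, np.float32(3.4), np.float32(105.1), np.float32(11.4))
 ([475.0, 202.0], 601.0, -313.8, np.float32(3.1), np.float32(73.9), np.float32(14.2))
 ([371.0, 196.0], 612.3, -81.7, np.float32(-15.0), np.float32(93.9), np.float32(11.4))
signs
 ([377.0, 281.0], 429.5, -85.1, np.float32(13.8), np.float32(48.2), np.float32(9.8))
 ([180.0, 241.0], 513.8, 322.3, np.float32(2.7), np.float32(104.2), np.float32(9.8))
 ([244.0, 209.0], 580.1, 189.8, np.float32(2.4), np.float32(48.7), np.float32(9.0))
 ([483.0, 199.0], 599.8, -308.8, np.float32(1.9), np.float32(59.7), np.float32(8.3))
 ([373.0, 192.0], 613.9, -79.8, np.float32(-13.9), np.float32(88.6), np.float32(8.6))
shift [-12.8   3.5  -1.3] turn [-0.1  0.  -0.3]
```

```bash
python3 -m creep '[[[-12.8,3.5,0],[0,0,0],4],[[-12.8,3.5,0],[0,0,0],4],[[-12.8,3.5,0],[0,0,0],4],[[-12.8,3.5,0],[0,0,0],4]]'; python3 -c "
from vis import *
go(441,-286.2,102,-15.2)"
```

```text
clock: 19.85
eef_pos: [442.0, -278.9, 241.0]
ee_rot: [-0.0, 0.794, 0.608, 0.0]
force: [-0.2, 0.5, -2.4]
grip_width: 0.11
finger_force: 25.0
shift [ -7.3   0.9 139. ] turn [ 0. -0.  0.]
```

```bash
python3 -m creep '[[[-7.1,0.9,50],[0,0,0],4],[[-7.1,0.9,90],[0,0,0],4],[[-7.1,0.9,100],[0,0,0],4],[[-7.1,0.9,107],[0,0,0],4],[[-7.1,0.9,113],[0,0,0],4],[[-7.1,0.9,118],[0,0,0],4],[[-7.1,0.9,123],[0,0,0],4],[[-7.1,0.9,123],[0,0,0],4]]'; python3 -c "
from vis import *
go(441,-286.2,102,-15.2)"
```

```text
clock: 20.85
eef_pos: [440.8, -286.9, 117.8]
ee_rot: [-0.0, 0.795, 0.607, -0.0]
force: [0.1, -0.5, -1.1]
grip_width: 0.109
finger_force: 25.0
shift [ 0.7  0.  15.8] turn [-0. -0. -0.]
```

Sign_76 is entering freely. I'll finish, release, and head for the 48 in foot_104.

```bash
python3 -m creep '[[[0,0,6],[0,0,0],4],[[0,0,12],[0,0,0],4],[[0,0,15.5],[0,0,0],4],[[0,0,15.5],[0,0,0],4],[[0,0,15.5],[0,0,0],4]]'; python3 -m creep '[[[0,0,0],[0,0,0],40],[[0,0,0],[0,0,0],40],[[0,0,0],[0,0,0],40],[[0,0,-30],[0,0,0],40],[[0,0,-80],[0,0,0],40],[[0,0,-138],[0,0,0],40],[[0,0,-138],[0,0,0],40],[[0,0,-138],[0,0,0],40]]'; python3 -c "
from vis import *
go(429.4,-85.1,240,14.7)"
```

```text
clock: 21.48
eef_pos: [440.9, -287.0, 102.5]
ee_rot: [0.0, 0.795, 0.607, 0.0]
force: [0.8, -0.1, -1.1]
grip_width: 0.112
finger_force: 25.0
clock: 22.48
eef_pos: [440.6, -286.7, 239.8]
ee_rot: [-0.0, 0.795, 0.607, -0.0]
force: [0.5, -1.2, -0.3]
grip_width: 0.455
finger_force: 0.0
shift [ 1.915e+02 -6.380e+01 -1.000e-01] turn [ -0.   -0.  -29.9]
```

```bash
python3 -m creep '[[[50,-16,0],[0,0,-10],40],[[100,-32,0],[0,0,-20],40],[[150,-49,0],[0,0,-29.9],40],[[180,-60,0],[0,0,-29.9],40],[[191.5,-63.8,0],[0,0,-29.9],40],[[191.5,-63.8,0],[0,0,-29.9],40],[[191.5,-63.8,0],[0,0,-29.9],40],[[191.5,-63.8,0],[0,0,-29.9],40]]'; python3 -c "
from vis import *
go(429.4,-85.1,100.5,14.7)"
```

```text
clock: 23.48
eef_pos: [429.8, -86.3, 240.2]
ee_rot: [-0.0, 0.612, 0.791, -0.0]
force: [0.8, -0.7, -0.3]
grip_width: 0.451
finger_force: 0.0
shift [  1.3  -0.  139.7] turn [-0.  -0.  -0.1]
```

```bash
python3 -m creep '[[[1.2,0,60],[0,0,0],40],[[1.2,0,105],[0,0,0],40],[[1.2,0,139],[0,0,0],40],[[1.2,0,139],[0,0,0],40],[[1.2,0,139],[0,0,0],40],[[1.2,0,139],[0,0,0],4],[[1.2,0,139],[0,0,0],4],[[1.2,0,139],[0,0,0],4],[[1.2,0,139],[0,0,0],4],[[1.2,0,139],[0,0,0],4]]' 25; python3 -m creep '[[[0,0,-20],[0,0,0],4],[[0,0,-50],[0,0,0],4],[[0,0,-90],[0,0,0],4],[[0,0,-140],[0,0,0],4],[[0,0,-140],[0,0,0],4],[[0,0,-140],[0,0,0],4]]'; python3 - <<'E'
from vis import *
s=snap(); look(s);cv2.imwrite("pics/t2.png",s["frame"][:,:,::-1])
go(521.2,184.8,240,2.8)
E
```

```text
clock: 24.72
eef_pos: [429.6, -84.3, 101.8]
ee_rot: [0.0, 0.611, 0.792, 0.0]
force: [-0.1, 0.9, 5.4]
grip_width: 0.11
finger_force: 25.0
clock: 25.48
eef_pos: [428.9, -84.0, 240.4]
ee_rot: [-0.001, 0.611, 0.792, -0.0]
force: [0.7, 0.5, -1.1]
grip_width: 0.109
finger_force: 25.0
wood
 ([465.0, 274.0], 440.5, -285.8, np.float32(-15.3), np.float32(145.6), np.float32(65.7))
 ([220.0, 240.0], 516.8, 253.3, np.float32(3.0), np.float32(281.8), np.float32(200.3))
 ([473.0, 201.0], 599.9, -307.1, np.float32(3.4), np.float32(144.8), np.float32(65.1))
 ([371.0, 195.0], 613.6, -82.5, np.float32(-13.6), np.float32(141.4), np.float32(65.8))
slots
 ([190.0, 267.0], 454.9, 319.2, np.float32(3.1), np.float32(105.7), np.float32(8.7))
 ([252.0, 264.0], 462.1, 182.3, np.float32(2.4), np.float32(104.5), np.float32(8.5))
 ([252.0, 237.0], 521.7, 184.7, np.float32(2.3), np.float32(102.7), np.float32(8.7))
 ([188.0, 213.0], 573.9, 325.8, np.float32(1.9), np.float32(106.6), np.float32(9.8))
 ([250.0, 211.0], 581.0, 188.7, np.float32(3.0), np.float32(105.5), np.float32(11.3))
 ([475.0, 202.0], 599.9, -314.4, np.float32(-0.1), np.float32(74.9), np.float32(14.5))
 ([371.0, 196.0], 612.4, -81.8, np.float32(-14.9), np.float32(94.3), np.float32(11.4))
signs
 ([460.0, 290.0], 413.4, -254.8, np.float32(-17.0), np.float32(136.1), np.float32(7.8))
 ([474.0, 276.0], 440.9, -286.2, np.float32(-15.8), np.float32(72.9), np.float32(9.8))
 ([179.0, 241.0], 513.8, 322.8, np.float32(2.4), np.float32(104.2), np.float32(10.4))
 ([244.0, 209.0], 580.3, 189.8, np.float32(2.1), np.float32(48.7), np.float32(8.8))
 ([483.0, 199.0], 599.9, -309.0, np.float32(1.5), np.float32(59.2), np.float32(8.2))
 ([373.0, 192.0], 614.0, -79.8, np.float32(-13.9), np.float32(88.6), np.float32(8.6))
shift [2.367e+02 1.574e+02 2.000e-01] turn [-0.1 -0.1 11.9]
```

View pics/t2.png

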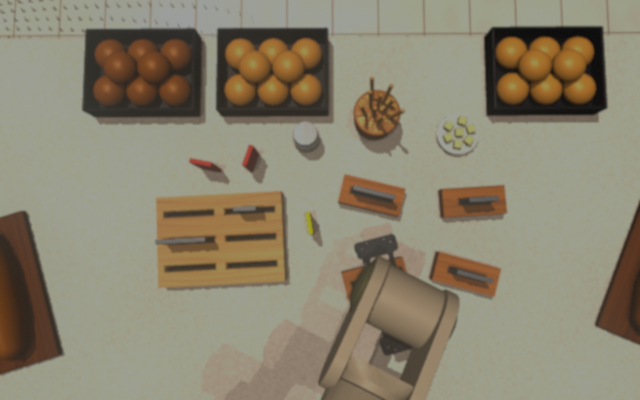

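Signs 62, 90 and 76 stand in their feet at (480,200), (373,192) and (473,275). The held 48 goes to the free rack slot at (252,264).

```bash
python3 - <<'E'
from vis import *
go(461.8,182.2,240,2.8)
E
```

```text
shift [249.2  99.3   0.3] turn [-0.1 -0.1 11.9]
```

```bash
python3 -m creep '[[[55,22,0],[0,0,6],4],[[110,44,0],[0,0,11.9],4],[[165,66,0],[0,0,11.9],4],[[220,88,0],[0,0,11.9],4],[[249.2,99.3,0],[0,0,11.9],4],[[249.2,99.3,0],[0,0,11.9],4],[[249.2,99.3,0],[0,0,11.9],4],[[249.2,99.3,0],[0,0,11.9],4],[[249.2,99.3,0],[0,0,11.9],4]]'; python3 -c "
from vis import *
go(461.8,182.2,102,2.8)"
```

```text
clock: 26.65
eef_pos: [462.4, 181.2, 241.4]
ee_rot: [-0.0, 0.69, 0.723, -0.0]
force: [0.1, -0.1, -1.3]
grip_width: 0.112
finger_force: 25.0
shift [  1.1  -0.5 139.4] turn [-0.   0.  -0.1]
```

```bash
python3 -m creep '[[[1,-0.2,50],[0,0,0],4],[[1,-0.2,92],[0,0,0],4],[[1,-0.2,102],[0,0,0],4],[[1,-0.2,108],[0,0,0],4],[[1,-0.2,113],[0,0,0],4],[[1,-0.2,118],[0,0,0],4],[[1,-0.2,123],[0,0,0],4],[[1,-0.2,123],[0,0,0],4]]'; python3 -c "
from vis import *
go(461.8,182.2,102.5,2.8)"
```

```text
clock: 27.65
eef_pos: [462.0, 183.0, 118.3]
ee_rot: [-0.0, 0.69, 0.724, -0.0]
force: [-0.5, -0.9, -1.6]
grip_width: 0.115
finger_force: 25.0
shift [-0.8 -0.2 15.8] turn [-0. -0. -0.]
```

```bash
python3 -m creep '[[[0,0,6],[0,0,0],4],[[0,0,12],[0,0,0],4],[[0,0,15.5],[0,0,0],4],[[0,0,15.5],[0,0,0],4],[[0,0,15.5],[0,0,0],4]]'; python3 -m creep '[[[0,0,0],[0,0,0],40],[[0,0,0],[0,0,0],40],[[0,0,0],[0,0,0],40],[[0,0,-30],[0,0,0],40],[[0,0,-80],[0,0,0],40],[[0,0,-138],[0,0,0],40],[[0,0,-138],[0,0,0],40],[[0,0,-138],[0,0,0],40]]'; python3 -c "
from vis import *
go(513.9,322.5,240,2.8)"
```

```text
clock: 28.28
eef_pos: [462.2, 183.0, 103.0]
ee_rot: [0.0, 0.69, 0.724, 0.0]
force: [0.1, 0.4, -0.5]
grip_width: 0.114
finger_force: 25.0
clock: 29.28
eef_pos: [461.7, 182.9, 240.1]
ee_rot: [-0.0, 0.69, 0.724, -0.0]
force: [-0.6, 0.4, 0.6]
grip_width: 0.451
finger_force: 0.0
shift [137.   58.9   0. ] turn [-0.1  0.  -0. ]
```

```bash
python3 -m creep '[[[55,23,0],[0,0,0],40],[[110,46,0],[0,0,0],40],[[137,58.9,0],[0,0,0],40],[[137,58.9,0],[0,0,0],40],[[137,58.9,0],[0,0,0],40],[[137,58.9,0],[0,0,0],40],[[137,58.9,0],[0,0,0],40]]'; python3 -c "
from vis import *
s=snap(); look(s)
go(513.9,322.5,100.5,2.8)"
```

```text
clock: 30.15
eef_pos: [514.3, 321.9, 241.1]
ee_rot: [0.0, 0.69, 0.724, 0.0]
force: [-0.8, 0.3, -0.8]
grip_width: 0.457
finger_force: 0.0
wood
 ([375.0, 279.0], 430.0, -88.8, np.float32(14.5), np.float32(140.3), np.float32(67.3))
 ([465.0, 274.0], 440.4, -286.0, np.float32(-15.3), np.float32(145.0), np.float32(65.3))
 ([225.0, 238.0], 517.6, 246.6, np.float32(2.9), np.float32(268.3), np.float32(202.6))
 ([473.0, 201.0], 599.9, -307.3, np.float32(3.4), np.float32(144.4), np.float32(65.1))
 ([372.0, 195.0], 613.7, -82.5, np.float32(-13.6), np.float32(141.2), np.float32(65.7))
slots
 ([375.0, 278.0], 430.7, -88.2, np.float32(14.3), np.float32(105.1), np.float32(9.4))
 ([252.0, 264.0], 460.4, 181.1, np.float32(5.6), np.float32(102.2), np.float32(13.6))
 ([187.0, 266.0], 456.5, 323.5, np.float32(-13.6), np.float32(109.1), np.float32(31.6))
 ([191.0, 241.0], 514.8, 319.0, np.float32(3.2), np.float32(100.8), np.float32(13.2))
 ([251.0, 237.0], 521.5, 184.7, np.float32(2.8), np.float32(103.8), np.float32(8.4))
 ([184.0, 215.0], 559.6, 325.3, np.float32(0.9), np.float32(106.1), np.float32(39.0
[... 215 characters left out ...]
32(-14.9), np.float32(93.9), np.float32(11.0))
signs
 ([460.0, 290.0], 413.5, -254.9, np.float32(-17.0), np.float32(134.0), np.float32(6.9))
 ([474.0, 276.0], 440.5, -285.7, np.float32(-15.3), np.float32(73.6), np.float32(10.8))
 ([250.0, 266.0], 461.9, 176.9, np.float32(3.1), np.float32(38.8), np.float32(10.4))
 ([174.0, 240.0], 513.5, 334.3, np.float32(3.6), np.float32(40.8), np.float32(8.2))
 ([244.0, 209.0], 580.0, 190.1, np.float32(2.1), np.float32(49.2), np.float32(9.2))
 ([483.0, 199.0], 599.6, -308.8, np.float32(1.8), np.float32(59.7), np.float32(8.7))
 ([373.0, 192.0], 613.9, -79.6, np.float32(-13.7), np.float32(89.0), np.float32(8.8))
shift [  0.4  -0.4 140.6] turn [ 0.  -0.  -0.1]
```

```bash
python3 -m creep '[[[0,-0.4,60],[0,0,0],40],[[0,-0.4,105],[0,0,0],40],[[0,-0.4,140],[0,0,0],40],[[0,-0.4,140],[0,0,0],40],[[0,-0.4,140],[0,0,0],40],[[0,-0.4,140],[0,0,0],4],[[0,-0.4,140],[0,0,0],4],[[0,-0.4,140],[0,0,0],4],[[0,-0.4,140],[0,0,0],4],[[0,-0.4,140],[0,0,0],4]]' 25; python3 -m creep '[[[0,0,-20],[0,0,0],4],[[0,0,-50],[0,0,0],4],[[0,0,-90],[0,0,0],4],[[0,0,-140],[0,0,0],4],[[0,0,-140],[0,0,0],4],[[0,0,-140],[0,0,0],4]]'; python3 - <<'E'
from vis import *
go(430.6,-88.2,240,14.6)
E
```

```text
clock: 31.45
eef_pos: [514.1, 322.7, 101.3]
ee_rot: [0.0, 0.69, 0.724, 0.0]
force: [-0.6, -1.0, 4.1]
grip_width: 0.11
finger_force: 24.9
clock: 32.2
eef_pos: [513.4, 322.4, 239.5]
ee_rot: [-0.001, 0.69, 0.724, -0.001]
force: [-0.7, -0.6, -2.1]
grip_width: 0.11
finger_force: 24.9
shift [-406.2 -102.5    0. ] turn [ -0.1   0.  -11.8]
```

```bash
python3 -m creep '[[[-56,-14,0],[0,0,-6],4],[[-112,-28,0],[0,0,-11.8],4],[[-168,-42,0],[0,0,-11.8],4],[[-224,-56,0],[0,0,-11.8],4],[[-280,-70,0],[0,0,-11.8],4],[[-336,-84,0],[0,0,-11.8],4],[[-385,-97,0],[0,0,-11.8],4],[[-406.2,-102.5,0],[0,0,-11.8],4],[[-406.2,-102.5,0],[0,0,-11.8],4],[[-406.2,-102.5,0],[0,0,-11.8],4]]'; python3 -m creep '[[[0,0,0],[0,0,0],4],[[0,0,0],[0,0,0],4]]' | head -2; python3 -c "
from vis import *
go(430.6,-88.2,102,14.6)"
```

```text
clock: 33.45
eef_pos: [430.9, -87.2, 240.1]
ee_rot: [-0.001, 0.612, 0.791, -0.0]
force: [0.6, -0.7, -1.4]
grip_width: 0.118
finger_force: 24.9
clock: 33.7
eef_pos: [431.2, -87.3, 240.8]
shift [ -0.7  -0.8 138.8] turn [-0. -0.  0.]
```

```bash
python3 -m creep '[[[-0.5,-0.5,50],[0,0,0],4],[[-0.5,-0.5,92],[0,0,0],4],[[-0.5,-0.5,102],[0,0,0],4],[[-0.5,-0.5,108],[0,0,0],4],[[-0.5,-0.5,113],[0,0,0],4],[[-0.5,-0.5,118],[0,0,0],4],[[-0.5,-0.5,123],[0,0,0],4],[[-0.5,-0.5,123],[0,0,0],4]]'; python3 -c "
from vis import *
go(430.6,-88.2,102.5,14.6)"
```

```text
clock: 34.7
eef_pos: [430.7, -88.6, 117.8]
ee_rot: [-0.0, 0.612, 0.791, -0.0]
force: [-0.1, 0.3, -1.9]
grip_width: 0.112
finger_force: 24.9
shift [ 0.4  0.  15.3] turn [-0. -0. -0.]
```

```bash
python3 -m creep '[[[0,0,6],[0,0,0],4],[[0,0,12],[0,0,0],4],[[0,0,15],[0,0,0],4],[[0,0,15],[0,0,0],4],[[0,0,15],[0,0,0],4]]'; python3 -m creep '[[[0,0,0],[0,0,0],40],[[0,0,0],[0,0,0],40],[[0,0,0],[0,0,0],40],[[0,0,-30],[0,0,0],40],[[0,0,-80],[0,0,0],40],[[0,0,-140],[0,0,0],40],[[0,0,-160],[0,0,0],40],[[0,0,-160],[0,0,0],40]]';  python3 -m creep '[[[-50,-45,0],[0,0,0],40],[[-100,-90,0],[0,0,0],40],[[-150,-135,0],[0,0,0],40],[[-200,-180,0],[0,0,0],40],[[-219,-191,0],[0,0,0],40],[[-219,-191,0],[0,0,0],40],[[-219,-191,0],[0,0,0],40]]'; python3 - <<'E'
from vis import *
s=snap(); look(s); a=cv2.resize(s["frame"][160:315,145:520],None,fx=2.1,fy=2.1,interpolation=cv2.INTER_CUBIC)
b=cv2.resize(snap("side")["frame"][70:400,150:500],None,fx=.95,fy=.95)
c=np.zeros((600-0,800,3),np.uint8); c[:a.shape[0],:a.shape[1]]=a[:,:800]; h=600-a.shape[0]; b=b[:h]; c[a.shape[0]:a.shape[0]+b.shape[0],:b.shape[1]]=b
cv2.imwrite("pics/t3.png",c[:,:,::-1])
E
```

```text
clock: 35.33
eef_pos: [430.8, -88.7, 103.0]
ee_rot: [0.0, 0.612, 0.791, 0.0]
force: [0.1, 0.1, -1.6]
grip_width: 0.113
finger_force: 24.9
clock: 36.33
eef_pos: [431.0, -88.8, 263.9]
ee_rot: [0.002, 0.612, 0.791, 0.0]
force: [-0.3, -0.2, 0.3]
grip_width: 0.454
finger_force: 0.0
clock: 37.2
eef_pos: [301.0, -347.7, 261.8]
ee_rot: [-0.001, 0.612, 0.791, 0.001]
force: [0.3, 0.2, -0.1]
grip_width: 0.449
finger_force: 0.0
wood
 ([375.0, 279.0], 429.8, -88.9, np.float32(14.4), np.float32(140.3), np.float32(67.7))
 ([465.0, 274.0], 440.4, -286.1, np.float32(-15.3), np.float32(145.7), np.float32(65.6))
 ([220.0, 240.0], 516.8, 253.3, np.float32(3.0), np.float32(281.7), np.float32(200.3))
 ([473.0, 201.0], 599.8, -307.0, np.float32(3.4), np.float32(144.9), np.float32(65.0))
 ([371.0, 195.0], 613.7, -82.5, np.float32(-13.6), np.float32(141.4), np.float32(65.7))
slots
 ([375.0, 278.0], 432.0, -89.3, np.float32(15.5), np.float32(109.0), np.float32(10.5))
 ([465.0, 275.0], 438.1, -288.3, np.float32(-20.0), np.float32(81.1), np.float32(13.6))
 ([190.0, 267.0], 454.8, 318.9, np.float32(2.9), np.floa
[... 533 characters left out ...]
2(14.4))
 ([371.0, 196.0], 612.5, -81.9, np.float32(-14.9), np.float32(94.5), np.float32(11.6))
signs
 ([451.0, 287.0], 418.1, -235.4, np.float32(-19.0), np.float32(96.7), np.float32(7.3))
 ([378.0, 281.0], 429.9, -87.2, np.float32(14.9), np.float32(102.1), np.float32(9.7))
 ([474.0, 276.0], 440.8, -286.1, np.float32(-15.8), np.float32(72.6), np.float32(9.4))
 ([247.0, 266.0], 462.0, 181.6, np.float32(2.7), np.float32(47.2), np.float32(9.7))
 ([244.0, 209.0], 580.3, 189.8, np.float32(2.1), np.float32(48.7), np.float32(8.6))
 ([483.0, 199.0], 600.0, -309.1, np.float32(2.0), np.float32(59.2), np.float32(7.9))
 ([373.0, 192.0], 614.0, -79.8, np.float32(-14.0), np.float32(88.6), np.float32(8.5))
```

View pics/t3.png

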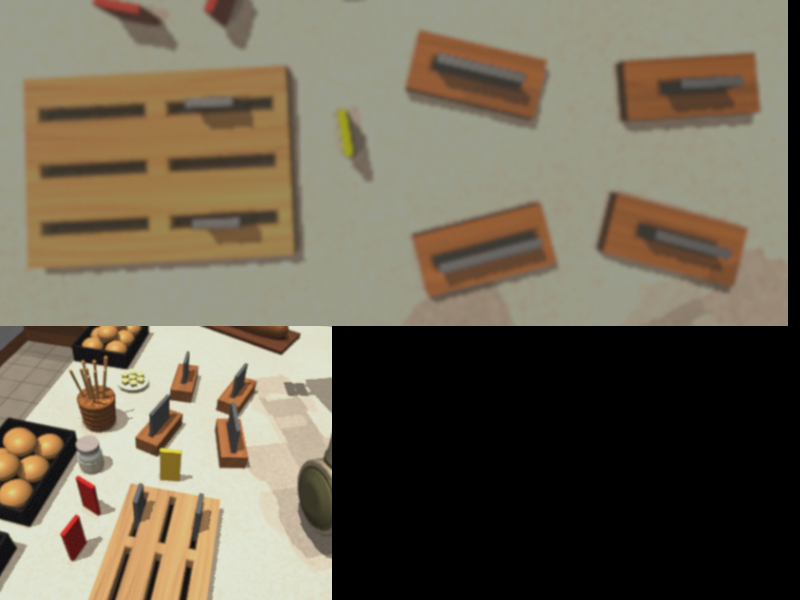

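All four feet hold their matching signs, upright, and both 48s stand in rack slots at (247,266) and (244,209). The jar, pot and dish are untouched and the arm is clear.

```bash
python3 -c "
from workcell import workorder
print(workorder.close_job())"
```

```text
the job is handed in; nothing more can be done
None
```

I handed the job in: signs 104, 90, 76 and 62 each stand in their own foot and both 48 mm signs are in the rack, by the last camera check at about 37 s of 192 s; the hand-in gave no verdict.

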